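# Press a bracelet pin home on the lever press

## Robot

A 7-joint arm with a two-finger parallel gripper is mounted at the origin on the work surface. World frame = base frame: x ahead of the robot, y to its left, z up, the work surface at z = 0. Lengths are in m, angles in degrees, forces in N, time in s.
With the tool pointing down it reaches from about 0.35 to 0.9 m from the base axis. Payload 19.9 kg.
Tool frame: the origin (TCP) lies at the very end of the fingers, on their centre line; the grasp point (between the pads) lies 19 mm behind it; z points along the fingers, y is the line along which they close (so a half turn about z gives the same grasp; the last joint's range is limited). The gripper opens to 85 mm and grips with 20 to 120 N. Pads are 22 mm wide; open, the fingers measure 114 mm over their backs; the gripper's body (76 mm by 85 mm) begins 54 mm behind the grasp point. The pads swing forward as they close: fully open they stand 13 mm farther back than shut.
Start: joints at [-77.206, 23.915, -0.59, 92.452, 0.269, 63.638, -3.037], TCP at [0.164, 0.603, 0.231] pointing down, gripper open.
Joint ranges: [-161.28, 161.28], [-22.2, 115.67], [-73.04, 71.86], [3.21, 147.25], [-68.34, 248.33], [10.77, 114.83], [-161.83, 161.83]. Speed limits (degrees/s): [108.29, 108.29, 136.94, 136.94, 172.46, 172.46, 172.46].

## Interface

Orientations are given as a 3x3 rotation matrix whose columns are the frame's x, y, z axes.
In Python, from station import * gives the robot as it stands.
- The arm moves only by the tool arm_command, never from a script. Its argument "moves" is a list that holds one entry, the list of rows, each a list of 4 numbers: the shift along the world's x, y, z in mm, then the turn about the world's z in degrees. In form: [[[tx, ty, tz, roll], ...]]. A call has 1 to 12 rows; each row is the pose to reach, as a shift and turn from the pose commanded when the call began; what a row does not reach only later rows make up. A row lasts 1/10 s, in which the tool goes at most 50 mm and 8.59 degrees, less where a joint would pass 70% of its speed; a pose out of reach is approached as far as the arm can. A call with a gripper value outside its range is refused whole. "hand" is the closure, from 0 (fully open) to 1 (shut), set as the call begins (left out, the last holds). The fingers move at their own pace and stop on an object; "newtons" is the grip in N (left out, the last holds). Time passes only in rows, so rows that repeat a pose let the fingers close. It gives the time, the measured TCP pose, the force, the opening and the grip force at its end, in the units of the state.
- get_obs(): the state, without advancing time (a new reading comes with each control period).
- capture(name): name is "side" or "top" or "wrist"; returns (picture, depth): 384x512x3 uint8, blue, green, red; 384x512 float32, m along the optical axis (not along the pixel's ray), 0 where there is no reading.
- camera_params(name): a dict with "K" (3x3 intrinsics, pixels), "extrinsics" (4x4, takes a point from camera to world coordinates). Camera axes: x right, y up, looking along -z (the intrinsics and any distortion apply to the point x, -y, -z); pixel columns grow to the right and rows downward; lengths in m; the calibration is good to about 2 mm. A picture is of the moment at which its call begins: read the wrist's pose just before it. camera_params takes no time and is no camera call; for the wrist camera it gives the pose at the moment of the call.
- job_done(): hands the job in; it is judged then, once.
Trained networks look in the newest picture that a camera, given by its name, has taken for a name from the list of things; names that differ only in an ending like _2 or _b are one class to them, and where a whole thing is asked for, a point or a joint stands for the part that bears it (a point fixed in the world has none). Each returns a list of dicts, best first, with "conf" (0 to 1); they miss things now and then, are a little off and sometimes report something else, mostly with a low value. They report only what shows in the picture. A call takes as long as a camera call. They do not tell look-alikes from the thing itself.
- search_frame(query, camera): "pixel" ([row, column] in pixels, amid what is visible of it).
- trace(query, camera): "mask" (384x512 bool, what is visible of it) and "pixel" ([row, column] in pixels, amid what is visible of it).
The state is a dict: "clock": time; "joint_pos": joint angles; "qd": joint speeds; "effort": joint torques, N m; "eef_pos": TCP position; "tcp_rot": TCP orientation; "contact_force": force on the tool from outside, world axes, zero at the start; "moment": the same for the moment, N m; "grip_width": finger opening in m; "grip_force": force on a finger pad.
Only numpy, scipy, OpenCV 4.12 (cv2) and the standard library are available. Lean on these libraries where they do the work, as an engineer would, in place of code of your own. Each camera call takes 0.05 s, during which the arm holds its last target. There are 200 camera calls.

## Task

Take the bracelet carrier bar with the steel pin standing proud of its upper edge out of the wooden rack and stand it on edge in the middle slot of the press's rest, with the pin under the ram. Then pull the sprung press lever all the way to its stop so that the ram drives the pin in, and ease the lever slowly back until it is fully home, never letting it fly back. Leave the carrier standing in the press and leave everything else on the cart where it is.

Things in the scene. Friction and masses are not known exactly. Their poses are not given: they have to be found in the camera images.
- carrier: Flat aluminium bar with steel links along both faces, on edge in a slot of the rack: 140 mm long (x), 12 mm thick (y; 13.5 over the links, plain for the last 28 mm at each end), 40 mm high (z, up), 0.11 to 0.23 kg, a steel pin in the middle of its upper edge. Origin: middle of its underside. Overhangs the rack about 35 mm at each end. Symmetric: may go in either way round
- pin (a joint): The 10 mm diameter steel pin of the carrier, upright: 0 when it stands 10 mm proud of the carrier's upper edge, 0.010 when flush; starts between 0 and 0.002. Stiff: needs about 10 N and stays where it is pushed. The full stroke of the press leaves it 1 to 2 mm proud
- press: Grey bench press, fixed, its open front to the robot's left, its column to the right. Origin on the cart top below the ram axis; x along the slots, from the front to the column (robot's right); y away from the robot; z up. Base 20 mm thick, x -80 to 150, y -75 to 75. Slotted rest, x -20 to 70: slots along x at y = -28, 0, 28 mm, 16 mm wide, 15 deep, wall tops at z = 45 mm. Column from x = 90 mm
- rest_slot (a point): Middle of the floor of the middle slot, straight below the ram, z = 30 mm; press axes. The carrier's origin belongs here, its long axis along the slot
- head_front (a point): Middle of the lower front edge of the press's head, which overhangs the rest: head x -30 to 135, y -40 to 40, z 135 to 220 mm (press axes). An upright gripper holding the carrier's end would hit it: hold the carrier by its end at the open front and tilt the tool about 40 degrees, its body out to the front (press -x)
- ram_foot (a point): Middle of the lower face of the ram's 32 mm round foot, z = 122 mm with the lever home; it comes down 50.5 mm per rad of lever
- lever (a joint): The press lever: 0 at home (upright, leaning 15 degrees to the press's front, -x), 1.0 rad at its stop (grip pulled to the front, the robot's left, and down). A spring drives it home: about 5 N at the grip at home, up to about 17 N at the stop, pin included. Left alone it flies back at 3 rad/s; let it back at 1 rad/s or less and stay with it to within 0.04 rad of home
- lever_grip (a point): Middle of the lever's black round grip, 24 mm diameter, 104 mm long, level along the press's y, on the robot's side of the head (y = -122 mm); the lever's arm is at the grip's far end (y -61 to -71). It moves on a circle of 160 mm radius about lever_pivot in the press's x-z plane: 330 mm above the cart at home, about 220 mm at the stop
- lever_pivot (a point): Point of the lever's hinge axis in the plane of lever_grip (175 mm above the cart; fixed to the press)
- rack: Low wooden storage rack, fixed, 70 mm (x) x 190 mm (y), its x pointing to the robot's right like the press's; origin at the middle of its underside; three slots along its x at y = -62, 0 and 62 mm, 16 mm wide, slot floor 12 mm up, wall tops 30 mm up
- gauge: Bystander: short steel gauge plate with a round lug on its upper edge, 95 x 12 x 26 mm (38 over the lug), standing in another slot of the rack; origin at the middle of its underside
- jar: Bystander: glass jar with a dented copper funnel in its mouth, 108 mm diameter at most, 181 mm high; origin at the middle of its underside
- loupe: Bystander: brass loupe, 60 mm diameter, 36 mm high; origin at the middle of its underside
- bezel: Bystander: black resin watch bezel, ring of 62 mm diameter, 10 mm high; origin at the middle of its underside
- screwdriver: Bystander: cork-handled screwdriver, 190 mm long, lying along its x
- bracelet0: Bystander: lowest of a stack of three closed steel link bracelets, each 70 mm diameter and 20 mm high; origin at the middle of its underside
- bracelet1: Bystander: middle bracelet of the stack
- bracelet2: Bystander: top bracelet of the stack
Not all that is in view belongs to the job. What is shaped like the carrier but green is not meant.

How it is judged (in metres and radians):
On the way, in this order (a step that is already met when the one before it is completed fails the run):
1. the carrier stands in the middle slot under the ram, let go, its pin still proud, the lever home (x of carrier in the frame of press between -0.018 and 0.018 m and y of carrier in the frame of press between -0.006 and 0.006 m and z of carrier in the frame of press between 0.024 and 0.036 m and angle between carrier's own z axis and vertical below 0.25 rad and angle between the x axis of carrier and the x axis of press, either way round below 0.15 rad and value of joint pin below 0.004 m and value of joint lever below 0.1 rad and contact force between the fingers and carrier below 0.1 N), for 0.2 s.
2. the lever is on its way down, the pin still proud (x of carrier in the frame of press between -0.018 and 0.018 m and y of carrier in the frame of press between -0.006 and 0.006 m and z of carrier in the frame of press between 0.024 and 0.036 m and angle between carrier's own z axis and vertical below 0.25 rad and angle between the x axis of carrier and the x axis of press, either way round below 0.15 rad and value of joint lever above 0.4 rad and value of joint pin below 0.004 m).
3. the lever is at the end of its stroke (over 0.93 rad) and the pin is driven in by 6 mm or more (x of carrier in the frame of press between -0.018 and 0.018 m and y of carrier in the frame of press between -0.006 and 0.006 m and z of carrier in the frame of press between 0.024 and 0.036 m and angle between carrier's own z axis and vertical below 0.25 rad and angle between the x axis of carrier and the x axis of press, either way round below 0.15 rad and value of joint lever above 0.93 rad and value of joint pin above 0.006 m), for 0.1 s.
At the end, for the whole second after the job is handed in: Carrier at rest on edge in the middle slot (origin within 18 mm along and 6 mm across and in height of rest_slot, lean under 0.25 rad, long axis within 0.15 rad of the slot), pin driven in more than 6 of its 10 mm, lever home (under 0.04 rad), the other things within 25 mm of their places (x of carrier in the frame of press between -0.018 and 0.018 m and y of carrier in the frame of press between -0.006 and 0.006 m and z of carrier in the frame of press between 0.024 and 0.036 m and angle between carrier's own z axis and vertical below 0.25 rad and angle between the x axis of carrier and the x axis of press, either way round below 0.15 rad and value of joint pin above 0.006 m and value of joint lever below 0.04 rad and linear speed of carrier below 0.02 m/s); the robot touches nothing.
It fails at once if the lever flies back (faster than 1.6 rad/s towards home) (velocity of joint lever below -1.6 rad/s).
It fails at once if another thing on the cart is moved by more than 25 mm (distance of any of gauge, jar, loupe, bezel, screwdriver, bracelet0, bracelet1, bracelet2 from where it was at the start of the episode above 0.025 m).
It also fails if it takes over 62 s, if anything falls off the work surface, if the arm or the gripper's body presses on something with over 40 N, if the wrist force passes 120 N, or if a joint passes its speed limit or range.

## Working session

There is one attempt and no reset: what is moved stays moved. The work goes in short steps, Python scripts to look and compute and a tool call to move; the robot and the scene stay as the last step left them, time stands still between calls to the robot, and variables do not carry over. Pictures are saved under pics/ and viewed, at most 10 in all, crops included, and the job is handed in when it is done.

Besides the shell and the picture viewer there is one more tool, called after "Request:" in YAML: its name, and indented under it one key for each argument. arm_command: Moves the arm, as the interface text tells. Its arguments: {"type":"object","properties":{"moves":{"type":"array"},"hand":{"type":"number"},"newtons":{"type":"number"}},"required":["moves"]}

```bash
mkdir -p pics; cat > h.py <<'E'
from station import *
import numpy as np, cv2
def w(cam,rc,d,P=None):
    P=P or camera_params(cam); K=P["K"]; r,c=rc
    p=np.array([(c-K[0,2])/K[0,0]*d,-(r-K[1,2])/K[1,1]*d,-d,1.]); return (np.array(P["extrinsics"])@p)[:3]
def cloud(cam,depth,mask=None):
    P=camera_params(cam);K=np.array(P["K"]);m=depth>0
    if mask is not None:m&=mask
    r,c=np.nonzero(m);d=depth[m]
    p=np.stack([(c-K[0,2])/K[0,0]*d,-(r-K[1,2])/K[1,1]*d,-d,np.ones_like(d)])
    return (np.array(P["extrinsics"])@p)[:3].T,r,c
E
python3 - <<'E'
from h import *
o=get_obs();print({k:np.round(o[k],3) for k in("clock","eef_pos","grip_width","contact_force")});print(np.round(o["tcp_rot"],3))
ims=[]
for cam in("top","side"):
    im,d=capture(cam);np.save(cam+"_d.npy",d);cv2.imwrite(cam+".png",im)
    print(cam,[k for k in camera_params(cam)])
    for q in("carrier","pin","press","head_front","ram_foot","lever_grip","lever_pivot","rest_slot","rack","gauge","jar","bracelet2","screwdriver","loupe","bezel"):
        for x in search_frame(q,cam)[:2]:
            r,c=map(int,x["pixel"]);print(q,(r,c),round(x["conf"],2),np.round(w(cam,(r,c),d[r,c]),3) if d[r,c] else None)
    ims.append(im)
cv2.imwrite("pics/a.png",cv2.resize(ims[0],(800,600)));cv2.imwrite("pics/b.png",cv2.resize(ims[1],(800,600)))
E
```

```text
{'clock': np.float64(0.0), 'eef_pos': array([0.163, 0.603, 0.231]), 'grip_width': np.float64(0.086), 'contact_force': array([-0.243, -0.088, -0.374])}
[[-0.965  0.262 -0.   ]
 [ 0.262  0.965 -0.001]
 [-0.    -0.001 -1.   ]]
top ['K', 'extrinsics']
carrier (184, 145) 0.86 [0.615 0.35  0.037]
carrier (213, 200) 0.65 [0.525 0.165 0.047]
press (186, 288) 0.67 [ 0.6   -0.108  0.222]
press (252, 281) 0.55 [ 0.406 -0.102 -0.004]
head_front (221, 284) 0.36 [ 0.494 -0.093  0.338]
lever_grip (218, 287) 0.57 [ 0.502 -0.101  0.341]
lever_pivot (188, 292) 0.81 [ 0.595 -0.12   0.217]
lever_pivot (134, 187) 0.65 [0.787 0.221 0.03 ]
rest_slot (187, 293) 0.69 [ 0.598 -0.123  0.217]
rack (215, 201) 0.95 [0.518 0.162 0.041]
gauge (196, 199) 0.56 [0.582 0.173 0.024]
jar (186, 381) 0.74 [ 0.612 -0.385  0.181]
bracelet2 (134, 182) 0.63 [0.784 0.236 0.04 ]
bracelet2 (148, 197) 0.54 [0.743 0.188 0.019]
screwdriver (263, 380) 0.79 [ 0.38 -0.42  0.03]
screwdriver (248, 261) 0.51 [ 0.418 -0.035  0.037]
loupe (246, 260) 0.59 [ 0.424 -0.032  0.035]
bezel (131, 185) 0.66 [0.803 0.233 0.004]
bezel (250, 286) 0.46 
[... 364 characters left out ...]
 -0.003]
lever_grip (151, 271) 0.58 [ 0.521 -0.075  0.335]
lever_pivot (210, 250) 0.91 [ 0.601 -0.186  0.058]
rest_slot (212, 248) 0.68 [ 0.609 -0.188  0.048]
rest_slot (240, 314) 0.45 [ 0.377 -0.112 -0.002]
rack (290, 267) 0.75 [0.51  0.188 0.029]
rack (209, 248) 0.71 [ 0.609 -0.187  0.061]
gauge (287, 239) 0.74 [0.588 0.19  0.035]
jar (158, 252) 0.94 [ 0.612 -0.354  0.18 ]
bracelet2 (290, 173) 0.71 [0.777 0.2   0.017]
bracelet2 (295, 178) 0.67 [0.745 0.255 0.05 ]
screwdriver (283, 239) 0.73 [0.59  0.178 0.039]
screwdriver (296, 181) 0.16 [0.738 0.25  0.043]
loupe (212, 247) 0.73 [ 0.612 -0.182  0.051]
loupe (250, 298) 0.62 [ 0.429 -0.009  0.028]
bezel (244, 313) 0.61 [ 0.381 -0.076  0.007]
```

View pics/a.png

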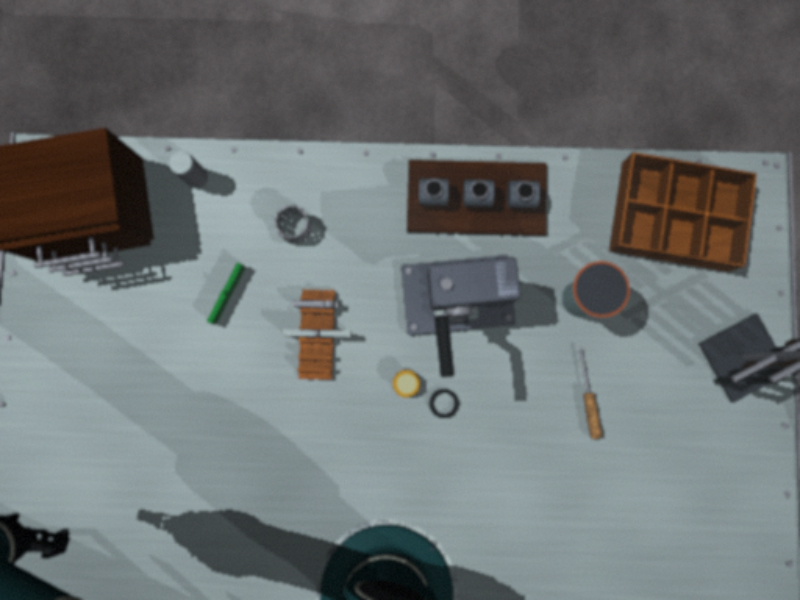

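View pics/b.png

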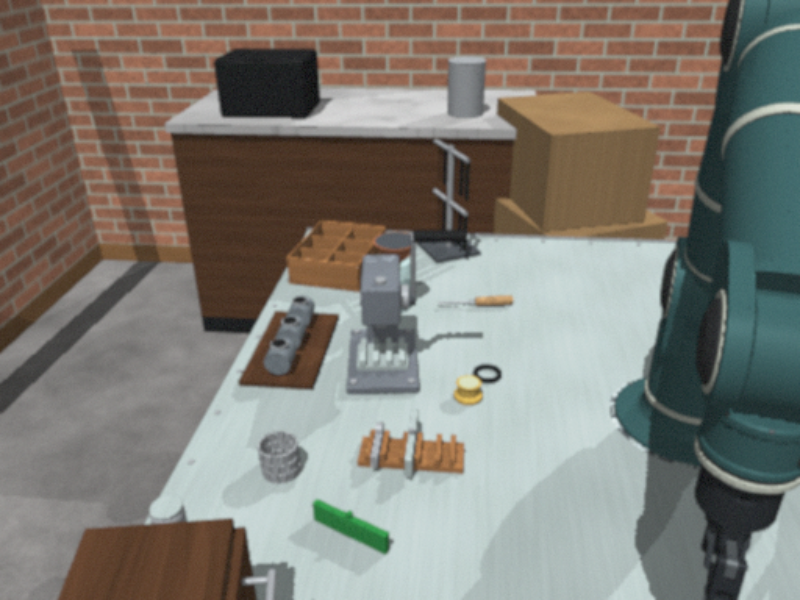

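```bash
python3 - <<'E'
from h import *
o=get_obs();P=camera_params("wrist")
print("wristcam in tool",np.round(o["tcp_rot"].T@(np.array(P["extrinsics"])[:3,3]-o["eef_pos"]),3),np.round(o["tcp_rot"].T@np.array(P["extrinsics"])[:3,:3],2))
d=np.load("top_d.npy");im=cv2.imread("top.png");p,r,c=cloud("top",d)
def rect(n,b,):
    m=np.all([(p[:,i]>b[i][0])&(p[:,i]<b[i][1]) for i in range(3)],axis=0);q=p[m]
    R=cv2.minAreaRect((q[:,:2]*1000).astype(np.float32));print(n,m.sum(),np.round(R[0],1),np.round(R[1],1),round(R[2],1),"z",np.round(np.percentile(q[:,2],[5,50,95]),3))
rect("head",((.5,.75),(-.3,.05),(.205,.235)))
rect("base",((.45,.75),(-.3,.08),(.01,.03)))
rect("grip",((.35,.6),(-.2,.0),(.3,.4)))
rect("carrier",((.49,.55),(.06,.27),(.036,.065)))
rect("rack",((.40,.66),(.08,.25),(.016,.036)))
a=cv2.resize(im[170:250,160:240],(600,600),interpolation=cv2.INTER_CUBIC)
cv2.imwrite("pics/c.png",a)
E
```

```text
wristcam in tool [ 0.071  0.001 -0.143] [[-0.    0.96  0.28]
 [ 1.   -0.    0.  ]
 [ 0.    0.28 -0.96]]
head 1582 [ 603.3 -153.7] [111.5 165. ] 7.3 z [0.213 0.219 0.224]
base 1288 [ 601.2 -134.2] [329.3 297.7] 89.7 z [0.013 0.018 0.025]
grip 372 [495.4 -93.5] [105.9  26.4] 5.4 z [0.328 0.338 0.342]
carrier 182 [524.9 158.2] [ 13.4 136.6] 1.0 z [0.042 0.05  0.057]
rack 523 [533.6 156.5] [184.9 126.5] 17.0 z [0.017 0.028 0.034]
```

View pics/c.png

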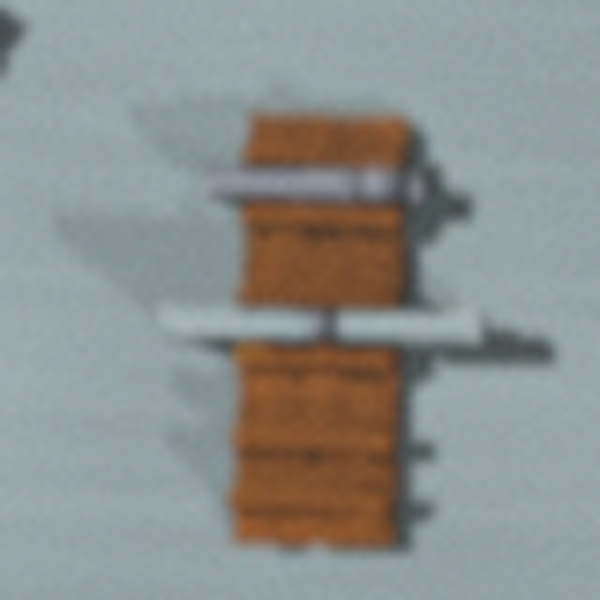

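Request:
arm_command:
  moves:
    - [[30,-33,-7,-6],[60,-65,-13,-13],[90,-98,-20,-20],[120,-130,-27,-26],[150,-163,-33,-33],[180,-195,-40,-40],[210,-228,-47,-46],[240,-260,-53,-53],[270,-293,-60,-60],[300,-326,-67,-66],[330,-358,-74,-72],[362,-391,-81,-74]]
  hand: 0.3
  newtons: 80

```text
clock: 2.8
eef_pos: [0.5265, 0.2111, 0.1502]
tcp_rot: [[-0.011, 1.0, 0.0], [1.0, 0.011, 0.0], [0.0, 0.0, -1.0]]
contact_force: [1.3, 0.5, 0.4]
grip_width: 0.0597
grip_force: 0.0
```

Request:
arm_command:
  moves:
    - [[0,0,0,0],[0,0,0,0]]

```text
clock: 3.0
eef_pos: [0.526, 0.2112, 0.15]
tcp_rot: [[-0.013, 1.0, -0.0], [1.0, 0.013, -0.0], [-0.0, -0.0, -1.0]]
contact_force: [-0.4, 0.7, -0.0]
grip_width: 0.0596
grip_force: 0.0
```

```bash
python3 - <<'E'
from h import *
o=get_obs();print(o["clock"],np.round(o["eef_pos"],4),o["grip_width"],np.round(np.degrees(np.arctan2(o["tcp_rot"][1,0],o["tcp_rot"][0,0])),2),np.round(o["contact_force"],2))
im,d=capture("wrist");p,r,c=cloud("wrist",d)
print(search_frame("carrier","wrist")[:2])
m=(p[:,2]>.047)&(p[:,2]<.058)&(abs(p[:,0]-.525)<.03)&(p[:,1]<.25)&(p[:,1]>.14)
q=p[m];R=cv2.minAreaRect((q[:,:2]*1000).astype(np.float32));print(m.sum(),R,np.percentile(q[:,2],[5,50,95]),q.min(0),q.max(0))
cv2.imwrite("pics/d.png",im)
E
```

```text
3.0 [0.526  0.2112 0.15  ] 0.05962553129459173 90.72 [-0.42  0.66 -0.03]
[{'pixel': [18.6, 426.1], 'conf': 0.66}]
1659 ((524.0146484375, 185.86000061035156), (11.952496528625488, 91.63758850097656), 0.3949626684188843) [0.05140987 0.05267936 0.05383797] [0.5177319  0.14000132 0.04704544] [0.52998705 0.23164654 0.05796392]
```

View pics/d.png

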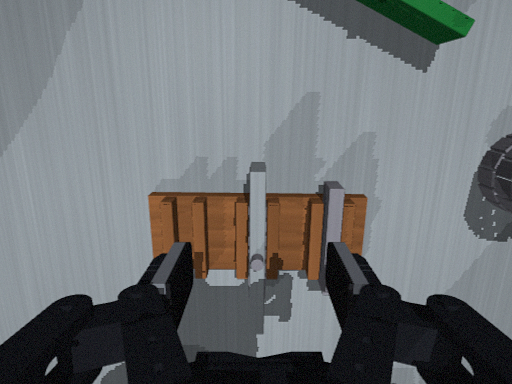

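Request:
arm_command:
  moves:
    - [[-1,3,-30,0],[-2,6,-65,0],[-2,6,-95,0],[-2,6,-115,0],[-2,6,-125,0],[-2,6,-130,0],[-2,6,-130,0]]

```text
clock: 3.8
eef_pos: [0.5235, 0.2187, 0.0206]
tcp_rot: [[-0.015, 1.0, 0.0], [1.0, 0.015, 0.0], [0.0, 0.0, -1.0]]
contact_force: [-0.3, -0.7, -0.2]
grip_width: 0.0594
grip_force: 0.0
```

Request:
arm_command:
  moves:
    - [[0,0,0,0],[0,0,0,0],[0,0,0,0],[0,0,0,0],[0,0,0,0],[0,0,0,0]]
  hand: 1
  newtons: 100

```text
clock: 4.4
eef_pos: [0.5239, 0.2184, 0.021]
tcp_rot: [[-0.015, 1.0, 0.001], [1.0, 0.015, 0.001], [0.001, 0.001, -1.0]]
contact_force: [-2.4, 0.4, 7.3]
grip_width: 0.0104
grip_force: 97.4
```

Request:
arm_command:
  moves:
    - [[0,0,5,0],[0,0,12,0],[0,0,25,0],[0,0,45,0],[0,0,70,0],[0,0,95,0],[0,0,115,0],[0,0,125,0],[0,0,130,0],[0,0,130,0]]

```text
clock: 5.4
eef_pos: [0.5235, 0.2183, 0.1505]
tcp_rot: [[-0.015, 1.0, 0.0], [1.0, 0.015, 0.0], [0.0, 0.0, -1.0]]
contact_force: [-0.0, 0.4, -2.0]
grip_width: 0.0107
grip_force: 97.4
```

```bash
python3 - <<'E'
from h import *
o=get_obs();e=o["eef_pos"];print(o["clock"],np.round(e,4),o["grip_width"],np.round(o["contact_force"],2))
im,d=capture("wrist");p,r,c=cloud("wrist",d)
t=(p-e)@o["tcp_rot"]
# carrier in tool frame: extends along tool -x
m=(abs(t[:,1])<.012)&(t[:,0]>-.14)&(t[:,0]<.05)&(t[:,2]<.03)&(t[:,2]>-.06)
q=t[m]
for a,b in((-.14,-.1),(-.1,-.08),(-.06,-.045),(-.03,-.012),(-.012,.03)):
    s=q[(q[:,0]>a)&(q[:,0]<b)]
    if len(s)>5:print(a,b,len(s),np.round(np.percentile(s[:,1],[2,50,98]),4),"ztop",np.round(np.percentile(s[:,2],[2,10,50]),4),"x",s[:,0].min(),s[:,0].max())
cv2.imwrite("pics/e.png",im)
E
```

```text
5.4 [0.5235 0.2183 0.1505] 0.010744510747697316 [-0.03  0.39 -1.98]
-0.03 -0.012 1052 [-0.007  -0.0003  0.006 ] ztop [-0.0318 -0.0314 -0.0307] x -0.02999654476401651 -0.012003414513718159
-0.012 0.03 6230 [-0.0114 -0.0003  0.0112] ztop [-0.0566 -0.05   -0.031 ] x -0.011977940072520536 0.015082168861207812
```

View pics/e.png

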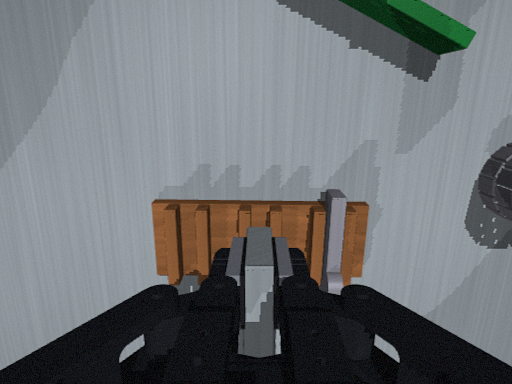

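Request:
arm_command:
  moves:
    - [[12,-15,-5,1],[30,-45,-25,2],[50,-75,-45,3],[65,-100,-65,4.5],[71,-125,-70,4.5],[74,-150,-70,4.5],[77,-175,-70,4.5],[80,-200,-70,4.5],[82,-220,-70,4.5],[83,-228,-70,4.5],[83,-228,-70,4.5]]

```text
clock: 6.55
eef_pos: [0.6062, -0.0108, 0.0795]
tcp_rot: [[-0.091, 0.996, -0.001], [0.996, 0.091, -0.0], [-0.0, -0.001, -1.0]]
contact_force: [-0.1, 0.7, -1.7]
grip_width: 0.0106
grip_force: 97.6
```

```bash
python3 - <<'E'
from h import *
o=get_obs();e=o["eef_pos"];print(o["clock"],np.round(e,4),o["grip_width"],np.round(np.degrees(np.arctan2(o["tcp_rot"][1,0],o["tcp_rot"][0,0])),2),np.round(o["contact_force"],2))
for n in("wrist","side"):
    im,d=capture(n);np.save(n+"2.npy",d);cv2.imwrite(n+"2.png",im)
P=camera_params("wrist");np.save("P2.npy",P["extrinsics"]);np.save("K2.npy",P["K"])
a=cv2.imread("wrist2.png");b=cv2.imread("side2.png")[160:250,200:300]
b=cv2.resize(b,None,fx=4,fy=4.2667,interpolation=cv2.INTER_CUBIC)
cv2.imwrite("pics/f.png",np.hstack([cv2.resize(a,(400,300)),cv2.resize(b,(400,300))]))
p,r,c=cloud("wrist",np.load("wrist2.npy"))
m=(p[:,2]>.010)&(p[:,2]<.028)&(p[:,1]<.05)&(p[:,1]>-.2)&(abs(p[:,0]-.61)<.12);q=p[m]
print("base",m.sum(),q.min(0),q.max(0),cv2.minAreaRect((q[:,:2]*1000).astype(np.float32)))
E
```

```text
6.55 [ 0.6062 -0.0108  0.0795] 0.010605283291387838 95.23 [-0.11  0.74 -1.74]
base 10668 [ 0.52855797 -0.07153284  0.01000408] [ 0.68131458 -0.00656687  0.02755077] ((605.11962890625, -41.94580841064453), (149.7559356689453, 53.21263122558594), 7.3124260902404785)
```

View pics/f.png

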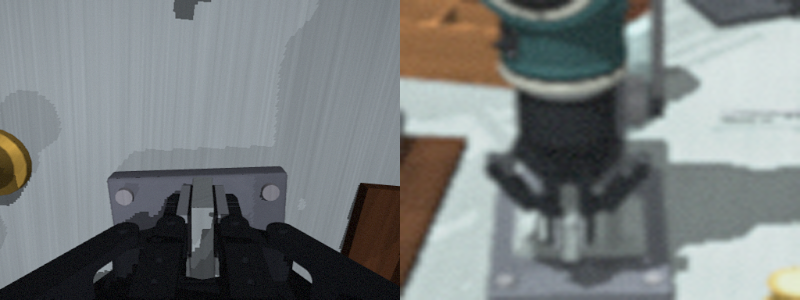

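```bash
python3 - <<'E'
from h import *
p,r,c=cloud("wrist",np.load("wrist2.npy"))
m=(p[:,2]>.015)&(p[:,2]<.025)&(abs(p[:,1]+.04)<.06)&(abs(p[:,0]-.61)<.12);q=p[m][:,:2];print("zmed",np.median(p[m][:,2]))
a=np.radians(7.0);uy=np.array([np.cos(a),np.sin(a)]);ux=np.array([np.sin(a),-np.cos(a)])
s=q@ux;t=q@uy
b=np.arange(t.min()+.006,t.max()-.006,.004)
fr=np.array([[u+.002,np.min(s[(t>=u)&(t<u+.004)])] for u in b])
k=np.polyfit(*fr.T,1);res=np.abs(np.polyval(k,fr[:,0])-fr[:,1]);k=np.polyfit(*fr[res<.003].T,1);print("front slope deg",np.degrees(np.arctan(k[0])),res.max())
b=np.arange(s.min()+.006,s.min()+.035,.002);b=b[[((s>=u)&(s<u+.002)).sum()>50 for u in b]]
L=[[u+.001,t[(s>=u)&(s<u+.002)].min(),t[(s>=u)&(s<u+.002)].max()] for u in b];L=np.array(L);print(np.round(L,4)[::2])
for j in(1,2):print("side slope",np.degrees(np.arctan(np.polyfit(L[:,0],L[:,j],1)[0])))
yaw=np.radians(7.0-0)+0; y2=7.0-np.degrees(np.arctan(k[0]));print("yaw either",y2,7+np.degrees(np.arctan(k[0])))
tm=(L[:,1]+L[:,2]).mean()/2;sf=np.polyval(k,tm)
print("front mid world",sf*ux+tm*uy)
# head front face / rest from side+top
E
```

```text
zmed 0.02063855146893981
front slope deg -0.3997184089541644 0.0003902880667509129
[[0.0954 0.5212 0.6695]
 [0.0994 0.5211 0.6699]
 [0.1034 0.5216 0.6702]
 [0.1074 0.5206 0.6694]
 [0.1114 0.5208 0.6697]
 [0.1154 0.5211 0.6704]
 [0.1194 0.5212 0.6695]
 [0.1234 0.5216 0.6697]]
side slope -0.07181558362764424
side slope -0.025878003845765475
yaw either 7.399718408954165 6.600281591045835
front mid world [ 0.60187845 -0.01585066]
```

Request:
arm_command:
  moves:
    - [[-2,-4,-5,1],[-4,-8,-12,2],[-4,-8,-18,2],[-4,-8,-18,2],[-4,-8,-18,2]]

```text
clock: 7.15
eef_pos: [0.6025, -0.0176, 0.062]
tcp_rot: [[-0.128, 0.992, -0.0], [0.992, 0.128, 0.0], [0.0, -0.0, -1.0]]
contact_force: [1.0, 0.3, -2.1]
grip_width: 0.0107
grip_force: 97.7
```

```bash
python3 - <<'E'
from h import *
o=get_obs();e=o["eef_pos"];ux=np.array([.1253,-.9921]);uy=np.array([.9921,.1253]);O=np.array([.6119,-.0952])
print(o["clock"],np.round(e,4),"press xy",(e[:2]-O)@ux,(e[:2]-O)@uy,np.degrees(np.arctan2(o["tcp_rot"][1,0],o["tcp_rot"][0,0])),np.round(o["contact_force"],2))
E
```

```text
7.15 [ 0.6025 -0.0176  0.062 ] press xy -0.07815505288368639 0.00039546459917809505 97.33124416751451 [ 1.02  0.35 -2.11]
```

Aligned; descend toward the slot.

Request:
arm_command:
  moves:
    - [[0,0,-4,0],[0,0,-8,0],[0,0,-11,0],[0,0,-14,0],[0,0,-14,0]]

```text
clock: 7.65
eef_pos: [0.6023, -0.0178, 0.0478]
tcp_rot: [[-0.128, 0.992, -0.001], [0.992, 0.128, -0.0], [-0.0, -0.001, -1.0]]
contact_force: [0.2, -1.0, -1.2]
grip_width: 0.0106
grip_force: 97.7
```

Request:
arm_command:
  moves:
    - [[0,0,-3,0],[0,0,-6,0],[0,0,-8,0],[0,0,-8,0]]

```text
clock: 8.05
eef_pos: [0.6024, -0.0178, 0.0399]
tcp_rot: [[-0.128, 0.992, -0.001], [0.992, 0.128, -0.0], [-0.0, -0.001, -1.0]]
contact_force: [-0.0, -0.1, -1.9]
grip_width: 0.0108
grip_force: 97.7
```

Request:
arm_command:
  moves:
    - [[0,0,-0.5,0],[0,0,-1,0],[0,0,-1.5,0],[0,0,-1.5,0]]

```text
clock: 8.45
eef_pos: [0.6027, -0.0178, 0.0389]
tcp_rot: [[-0.128, 0.992, 0.0], [0.992, 0.128, 0.0], [-0.0, 0.0, -1.0]]
contact_force: [-1.6, -0.4, 1.4]
grip_width: 0.0105
grip_force: 98.3
```

Request:
arm_command:
  moves:
    - [[0,0,0.5,0],[0,0,0.5,0],[0,0,0.5,0],[0,0,0.5,0],[-1,8,1,0],[-2,17,1,0],[-3,26,1,0],[-4.3,34,1,0],[-4.3,34,1,0]]
  hand: 0.6

```text
clock: 9.35
eef_pos: [0.598, 0.0181, 0.0397]
tcp_rot: [[-0.13, 0.992, -0.0], [0.992, 0.13, 0.001], [0.001, -0.0, -1.0]]
contact_force: [-0.9, 0.4, 0.2]
grip_width: 0.0339
grip_force: 0.0
```

Request:
arm_command:
  moves:
    - [[0,0,0,0],[0,0,0,0],[0,0,0,0],[0,0,0,0],[0,0,0,0]]
  hand: 1
  newtons: 40

```text
clock: 9.85
eef_pos: [0.5983, 0.016, 0.0398]
tcp_rot: [[-0.127, 0.992, -0.0], [0.992, 0.127, -0.0], [-0.0, -0.0, -1.0]]
contact_force: [0.2, -0.1, -0.2]
grip_width: -0.0001
grip_force: 0.0
```

```bash
cat > g.py <<'E'
from h import *
ux=np.array([.1253,-.9921]);uy=np.array([.9921,.1253]);O=np.array([.6119,-.0952])
def st():
    o=get_obs();e=o["eef_pos"];print(round(float(o["clock"]),2),np.round(e,4),"press xy",np.round(((e[:2]-O)@ux,(e[:2]-O)@uy),4),np.round(o["contact_force"],2));return o
def carrier():
    im,d=capture("wrist");p,r,c=cloud("wrist",d);X=(p[:,:2]-O)@ux;Y=(p[:,:2]-O)@uy
    m=(abs(Y)<.014)&(X>-.12)&(X<-.05)&(p[:,2]>.06)&(p[:,2]<.078);q=np.c_[X,Y,p[:,2]][m]
    if m.sum()>20:print("carrier top",m.sum(),np.round(np.percentile(q,[1,50,99],axis=0),4))
    return im
E
python3 - <<'E'
from g import *
st();im=carrier();cv2.imwrite("pics/g.png",im)
E
```

```text
9.85 [0.5983 0.016  0.0398] press xy [-0.112   0.0004] [ 0.22 -0.08 -0.24]
carrier top 699 [[-1.200e-01 -1.300e-02  6.000e-02]
 [-1.111e-01  1.000e-04  6.700e-02]
 [-7.550e-02  1.320e-02  7.800e-02]]
```

View pics/g.png

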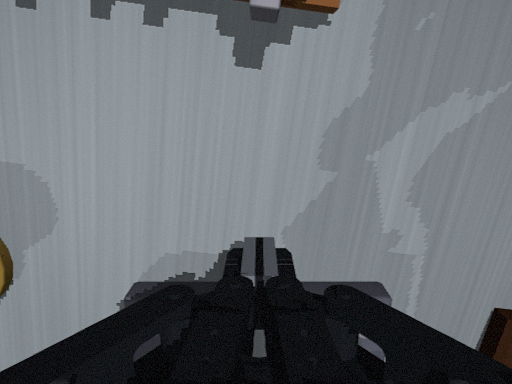

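Request:
arm_command:
  moves:
    - [[0.6,-5,0,0],[1.1,-9,0,0],[1.6,-13,0,0],[2.1,-17,0,0],[2.6,-21,0,0],[3.1,-25,0,0],[3.4,-27,0,0],[3.6,-28.8,0,0],[3.6,-28.8,0,0],[3.6,-28.8,0,0]]

```text
clock: 10.9
eef_pos: [0.6017, -0.013, 0.0396]
tcp_rot: [[-0.127, 0.992, -0.0], [0.992, 0.127, -0.001], [-0.0, -0.0, -1.0]]
contact_force: [0.3, -0.2, 0.1]
grip_width: -0.0
grip_force: 0.0
```

```bash
python3 - <<'E'
from g import *
st()
E
```

```text
10.9 [ 0.6017 -0.013   0.0396] press xy [-0.0828  0.0002] [ 0.28 -0.16  0.08]
```

Request:
arm_command:
  moves:
    - [[-1,8,0,0],[-3,25,1,0],[-5,40,15,0],[-7,60,50,0],[-20,70,95,0],[-45,75,145,0],[-75,75,195,0],[-105,75,245,0],[-130,75,290,0],[-150,75,320,0],[-150,75,330,0],[-150,75,330,0]]
  hand: 0.4

```text
clock: 12.1
eef_pos: [0.4517, 0.0638, 0.3727]
tcp_rot: [[-0.129, 0.992, 0.005], [0.992, 0.129, 0.003], [0.002, 0.005, -1.0]]
contact_force: [0.0, -0.8, 0.1]
grip_width: 0.051
grip_force: 0.0
```

```bash
python3 - <<'E'
from g import *
st()
im,d=capture("side");p,r,c=cloud("side",d);X=(p[:,:2]-O)@ux;Y=(p[:,:2]-O)@uy;Z=p[:,2]
m=(abs(Y)<.014)&(X>-.12)&(X<.07)&(Z>.047)&(Z<.085)
q=np.c_[X,Y,Z][m];print("carrier",m.sum(),np.round(np.percentile(q,[2,20,50,80,98],axis=0),4))
k=q[:,2]>.074
if k.sum():print("pin?",k.sum(),np.round(np.percentile(q[k],[5,50,95],axis=0),4))
# base front, rest walls, head for check of Y,X
for n,b in(("base",((-.1,.16),(-.1,.1),(.012,.028))),("rest",((-.06,.09),(-.06,.06),(.040,.050))),("head",((-.06,.15),(-.06,.06),(.2,.24))),("grip",((-.12,.08),(-.2,-.075),(.28,.36)))):
    m=np.all([(v>l)&(v<h) for v,(l,h) in zip((X,Y,Z),b)],axis=0)
    if m.sum():print(n,m.sum(),np.round(np.percentile(np.c_[X,Y,Z][m],[2,50,98],axis=0),4).tolist())
d=np.load("top_d.npy");p,_,_=cloud("top",d);X=(p[:,:2]-O)@ux;Y=(p[:,:2]-O)@uy;Z=p[:,2]
m=(Z>.27)&(Y<-.05)&(Y>-.2)&(abs(X)<.15)
R=cv2.minAreaRect((np.c_[X,Y][m]*1000).astype(np.float32));print("grip top",R,np.percentile(Z[m],[5,50,95]))
cv2.imwrite("pics/h.png",cv2.resize(im[140:250,200:300],(700,600),interpolation=cv2.INTER_CUBIC)[:, :])
E
```

```text
12.1 [0.4517 0.0638 0.3727] press xy [-0.1778 -0.139 ] [ 0.03 -0.81  0.06]
carrier 114 [[-0.0687 -0.0047  0.0489]
 [-0.0623 -0.0045  0.0649]
 [-0.0151  0.0003  0.068 ]
 [ 0.038   0.005   0.0701]
 [ 0.0675  0.0059  0.0755]]
pin? 5 [[-0.0001 -0.0015  0.0741]
 [ 0.003   0.0018  0.076 ]
 [ 0.0046  0.0019  0.0795]]
base 1075 [[-0.0799, -0.0737, 0.0138], [-0.0199, -0.0069, 0.0189], [0.1419, 0.0719, 0.0276]]
rest 218 [[-0.0217, -0.048, 0.0405], [0.0218, -0.0091, 0.0437], [0.0897, 0.0463, 0.0467]]
head 673 [[-0.0304, -0.0394, 0.2015], [0.027, -0.0013, 0.218], [0.1269, 0.0365, 0.2259]]
grip 205 [[-0.0341, -0.1674, 0.3194], [-0.0275, -0.1293, 0.3332], [-0.0135, -0.0756, 0.3405]]
grip top ((-15.443025588989258, -114.51016235351562), (107.76689910888672, 35.045166015625), 82.93421936035156) [0.32497863 0.33733166 0.34203826]
```

View pics/h.png

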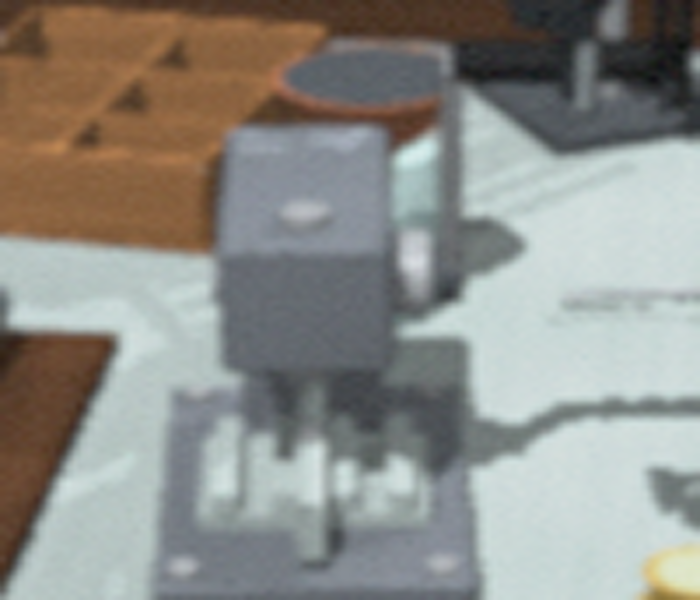

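Request:
arm_command:
  moves:
    - [[2,-10,10,8],[5,-25,20,16],[8,-40,20,24],[11,-55,20,32],[14,-70,20,40],[17,-85,20,48],[20,-100,20,56],[23,-115,20,64],[26,-130,20,72],[29,-145,20,80],[30,-153,20,88],[30,-153,20,90]]

```text
clock: 13.35
eef_pos: [0.4819, -0.0911, 0.3884]
tcp_rot: [[-0.991, -0.132, -0.002], [-0.132, 0.991, -0.001], [0.002, -0.001, -1.0]]
contact_force: [0.5, 0.6, -0.0]
grip_width: 0.0513
grip_force: 0.0
```

Request:
arm_command:
  moves:
    - [[0,0,0,0],[0,0,0,0]]

```text
clock: 13.55
eef_pos: [0.4819, -0.09, 0.3889]
tcp_rot: [[-0.992, -0.127, -0.001], [-0.127, 0.992, -0.0], [0.001, -0.0, -1.0]]
contact_force: [-0.4, 0.3, 0.3]
grip_width: 0.0512
grip_force: 0.0
```

```bash
python3 - <<'E'
from g import *
o=st();print(np.round(o["tcp_rot"],3),np.round(o["joint_pos"],1))
im,d=capture("wrist");p,r,c=cloud("wrist",d);X=(p[:,:2]-O)@ux;Y=(p[:,:2]-O)@uy;Z=p[:,2]
m=(Z>.30)&(Z<.346)&(abs(X+.02)<.022)&(Y<-.075)
q=np.c_[X,Y,Z][m]
if m.sum():
    print(m.sum(),np.round(np.percentile(q,[1,50,99],axis=0),4)); k=q[:,2]>np.percentile(q[:,2],90);print(np.round(np.median(q[k],axis=0),4))
E
```

```text
13.55 [ 0.4819 -0.09    0.3889] press xy [-0.0215 -0.1283] [-0.38  0.3   0.28]
[[-0.992 -0.127 -0.001]
 [-0.127  0.992 -0.   ]
 [ 0.001 -0.    -1.   ]] [-26.9   3.   35.7  99.1  -1.8  78.5 106.4]
5480 [[-0.0301 -0.1682  0.33  ]
 [-0.0187 -0.127   0.3403]
 [-0.0067 -0.076   0.343 ]]
[-0.0184 -0.1263  0.3424]
```

Request:
arm_command:
  moves:
    - [[0.4,-3,-10,0],[0.4,-3,-25,0],[0.4,-3,-42,0],[0.4,-3,-58,0],[0.4,-3,-70,0],[0.4,-3,-78,0],[0.4,-3,-78,0],[0.4,-3,-78,0]]

```text
clock: 14.4
eef_pos: [0.4824, -0.0937, 0.3121]
tcp_rot: [[-0.992, -0.127, 0.0], [-0.127, 0.992, -0.0], [-0.0, -0.0, -1.0]]
contact_force: [-0.0, 0.1, 0.3]
grip_width: 0.0511
grip_force: 0.0
```

Request:
arm_command:
  moves:
    - [[0,0,0,0],[0,0,0,0],[0,0,0,0],[0,0,0,0],[0,0,0,0]]
  hand: 1
  newtons: 60

```text
clock: 14.9
eef_pos: [0.4825, -0.0937, 0.3124]
tcp_rot: [[-0.992, -0.128, 0.001], [-0.128, 0.992, 0.0], [-0.001, -0.0, -1.0]]
contact_force: [-2.0, -0.4, 6.2]
grip_width: 0.0221
grip_force: 58.4
```

```bash
python3 - <<'E'
from g import *
o=st();e=o["eef_pos"];x0=(e[:2]-O)@ux;z0=e[2]
x,z=.0230-.160*np.sin(np.radians(15)),.3295
for th in np.r_[0:1.01:.05]:
    a=np.radians(15)+th;dx=-.160*(np.sin(a)-np.sin(np.radians(15)));dz=.160*(np.cos(a)-np.cos(np.radians(15)))
    print(round(th,2),np.round(1000*np.r_[dx*ux,dz],1))
E
```

```text
14.9 [ 0.4825 -0.0937  0.3124] press xy [-0.0177 -0.1282] [-1.96 -0.37  6.18]
0.0 [-0.  0.  0.]
0.05 [-1.   7.6 -2.3]
0.1 [-1.9 15.1 -4.9]
0.15 [-2.8 22.5 -7.9]
0.2 [ -3.7  29.6 -11.3]
0.25 [ -4.6  36.7 -15. ]
0.3 [ -5.5  43.5 -19.1]
0.35 [ -6.3  50.1 -23.6]
0.4 [ -7.1  56.5 -28.3]
0.45 [ -7.9  62.6 -33.4]
0.5 [ -8.6  68.5 -38.8]
0.55 [ -9.4  74.1 -44.4]
0.6 [-10.   79.4 -50.4]
0.65 [-10.7  84.4 -56.6]
0.7 [-11.3  89.1 -63. ]
0.75 [-11.8  93.5 -69.7]
0.8 [-12.3  97.5 -76.6]
0.85 [-12.8 101.2 -83.7]
0.9 [-13.2 104.6 -90.9]
0.95 [-13.6 107.5 -98.3]
1.0 [ -13.9  110.1 -105.9]
```

Request:
arm_command:
  moves:
    - [[-1,7.6,-2.3,0],[-1.9,15.1,-4.9,0],[-2.8,22.5,-7.9,0],[-3.7,29.6,-11.3,0],[-4.6,36.7,-15,0],[-5.5,43.5,-19.1,0],[-6.3,50.1,-23.6,0],[-7.1,56.5,-28.3,0],[-7.9,62.6,-33.4,0],[-8.6,68.5,-38.8,0]]

```text
clock: 15.9
eef_pos: [0.4744, -0.0266, 0.2739]
tcp_rot: [[-0.992, -0.126, 0.003], [-0.126, 0.992, -0.002], [-0.002, -0.002, -1.0]]
contact_force: [-1.2, -12.1, 11.0]
grip_width: 0.0219
grip_force: 63.6
```

```bash
cat > v.py <<'E'
from g import *
o=st();e=o["eef_pos"];print(o["grip_width"],o["grip_force"])
im,d=capture("wrist");p,r,c=cloud("wrist",d);X=(p[:,:2]-O)@ux-(e[:2]-O)@ux;Y=(p[:,:2]-O)@uy;Z=p[:,2]-e[2]
m=(abs(X)<.010)&(Y<-.145)&(Y>-.175)&(Z>-.03)&(Z<.06)
if m.sum():print("grip rel tcp",m.sum(),np.round(np.percentile(np.c_[X,Z][m],[2,50,98],axis=0),4).tolist())
im,d=capture("side");p,r,c=cloud("side",d);X=(p[:,:2]-O)@ux;Y=(p[:,:2]-O)@uy;Z=p[:,2]
m=(abs(Y)<.014)&(X>-.12)&(X<.07)&(Z>.047)&(Z<.085);q=np.c_[X,Y,Z][m]
if m.sum():print("carrier",m.sum(),np.round(np.percentile(q,[2,50,98],axis=0),4).tolist())
E
python3 v.py
```

```text
15.9 [ 0.4744 -0.0266  0.2739] press xy [-0.0853 -0.1278] [ -1.19 -12.14  11.01]
0.021880313652601298 63.55428457260132
grip rel tcp 3751 [[-0.0096, 0.0149], [-0.0005, 0.0283], [0.0091, 0.0306]]
carrier 86 [[-0.0697, -0.0048, 0.0506], [-0.0343, 0.0016, 0.0683], [0.0264, 0.0054, 0.0776]]
```

Request:
arm_command:
  moves:
    - [[-0.8,5.6,-5.6,0],[-1.4,10.9,-11.6,0],[-2.1,15.9,-17.8,0],[-2.7,20.6,-24.2,0],[-3.2,25,-30.9,0],[-3.7,29,-37.8,0],[-4.2,32.7,-44.9,0],[-4.6,36.1,-52.1,0],[-5,39,-59.5,0],[-5.3,41.6,-67.1,0],[-5.3,41.6,-67.1,0]]
  newtons: 80

```text
clock: 17.1
eef_pos: [0.4693, 0.0148, 0.2063]
tcp_rot: [[-0.992, -0.126, 0.002], [-0.126, 0.992, -0.002], [-0.002, -0.002, -1.0]]
contact_force: [1.8, -13.6, 7.8]
grip_width: 0.0217
grip_force: 88.9
```

```bash
python3 v.py
```

```text
17.1 [0.4693 0.0148 0.2063] press xy [-0.127  -0.1277] [  1.8  -13.59   7.84]
0.02173209553207149 88.89538764953613
grip rel tcp 4154 [[-0.0095, 0.0206], [-0.0001, 0.0339], [0.0095, 0.0363]]
carrier 97 [[-0.0684, -0.0115, 0.0484], [-0.0265, 0.0016, 0.0694], [-0.0017, 0.0117, 0.0836]]
```

Request:
arm_command:
  moves:
    - [[0,0,0,0],[0,0,0,0],[-0.1,1,-3,0],[-0.2,2,-6,0],[-0.3,2.5,-9,0],[-0.3,2.5,-11,0],[-0.3,2.5,-11,0],[-0.3,2.5,-11,0]]
  newtons: 120

```text
clock: 18.0
eef_pos: [0.4698, 0.0169, 0.1971]
tcp_rot: [[-0.992, -0.124, 0.004], [-0.124, 0.992, -0.001], [-0.004, -0.001, -1.0]]
contact_force: [-6.5, -14.4, 34.8]
grip_width: 0.0213
grip_force: 128.9
```

```bash
python3 v.py
```

```text
18.0 [0.4698 0.0169 0.1971] press xy [-0.1291 -0.127 ] [ -6.47 -14.42  34.79]
0.021328409917770796 128.92574071884155
grip rel tcp 4344 [[-0.0096, 0.0229], [-0.0002, 0.0365], [0.0094, 0.0388]]
carrier 98 [[-0.069, -0.0114, 0.0484], [-0.025, 0.0016, 0.0702], [0.0034, 0.0119, 0.0835]]
```

Request:
arm_command:
  moves:
    - [[0.1,-1,3,0],[0.3,-2.6,7.6,0],[0.7,-5.5,15,0],[1.1,-8.9,22.2,0],[1.6,-12.6,29.3,0],[2.1,-16.6,36.2,0],[2.6,-21,42.9,0],[3.2,-25.7,49.3,0],[3.9,-30.7,55.5,0],[4.5,-36,61.5,0],[5.3,-41.6,67.1,0],[5.3,-41.6,67.1,0]]
  newtons: 100

```text
clock: 19.3
eef_pos: [0.4746, -0.0276, 0.2621]
tcp_rot: [[-0.992, -0.123, 0.004], [-0.123, 0.992, -0.006], [-0.003, -0.006, -1.0]]
contact_force: [33.4, -32.6, -38.6]
grip_width: 0.0213
grip_force: 140.8
```

```bash
python3 v.py
```

```text
19.3 [ 0.4746 -0.0276  0.2621] press xy [-0.0843 -0.1278] [ 33.39 -32.61 -38.6 ]
0.021313198348075088 140.762300491333
grip rel tcp 4700 [[-0.0096, 0.028], [-0.0005, 0.0415], [0.0092, 0.0438]]
carrier 86 [[-0.0691, -0.0048, 0.0479], [-0.0335, -0.0012, 0.0683], [0.026, 0.0055, 0.0721]]
```

Request:
arm_command:
  moves:
    - [[0,0,0,0],[0,0,0,0]]
  newtons: 70

```text
clock: 19.6
eef_pos: [0.474, -0.0268, 0.2614]
tcp_rot: [[-0.992, -0.125, 0.002], [-0.125, 0.992, -0.006], [-0.001, -0.006, -1.0]]
contact_force: [17.3, -31.9, -26.8]
grip_width: 0.0214
grip_force: 141.6
```

Request:
arm_command:
  moves:
    - [[0,0,0,0],[0,0,0,0]]
  newtons: 45

```text
clock: 19.8
eef_pos: [0.4741, -0.0268, 0.2614]
tcp_rot: [[-0.992, -0.125, 0.002], [-0.125, 0.992, -0.006], [-0.001, -0.006, -1.0]]
contact_force: [16.7, -31.3, -26.8]
grip_width: 0.0211
grip_force: 141.6
```

```bash
python3 v.py
```

```text
19.8 [ 0.4741 -0.0268  0.2614] press xy [-0.0851 -0.1282] [ 16.74 -31.29 -26.76]
0.02110975389368702 141.57148361206055
grip rel tcp 4702 [[-0.0095, 0.028], [-0.0004, 0.0416], [0.0094, 0.0439]]
carrier 85 [[-0.0672, -0.0047, 0.0479], [-0.0337, 0.0016, 0.0678], [0.026, 0.0055, 0.0726]]
```

Request:
arm_command:
  moves:
    - [[0,0,0,0],[0,0,0,0]]
  hand: 0.75
  newtons: 40

```text
clock: 20.1
eef_pos: [0.4743, -0.0269, 0.2615]
tcp_rot: [[-0.992, -0.125, 0.003], [-0.125, 0.992, -0.006], [-0.002, -0.006, -1.0]]
contact_force: [21.8, -30.9, -28.0]
grip_width: 0.0216
grip_force: 110.8
```

Request:
arm_command:
  moves:
    - [[0,0,0,0],[0,0,0,0]]
  hand: 0.74

```text
clock: 20.3
eef_pos: [0.4749, -0.0272, 0.2616]
tcp_rot: [[-0.992, -0.123, 0.004], [-0.123, 0.992, -0.006], [-0.003, -0.006, -1.0]]
contact_force: [26.7, -32.4, -29.8]
grip_width: 0.0221
grip_force: 68.1
```

Request:
arm_command:
  moves:
    - [[0,0,0,0],[0,0,0,0]]
  hand: 0.73

```text
clock: 20.5
eef_pos: [0.4746, -0.0272, 0.2616]
tcp_rot: [[-0.992, -0.123, 0.003], [-0.123, 0.992, -0.006], [-0.003, -0.006, -1.0]]
contact_force: [24.1, -32.4, -28.0]
grip_width: 0.0233
grip_force: 30.5
```

Request:
arm_command:
  moves:
    - [[0,0,1,0],[0,0,2,0],[0,0,2,0]]
  hand: 0.72

```text
clock: 20.8
eef_pos: [0.4731, -0.0265, 0.2634]
tcp_rot: [[-0.992, -0.124, -0.0], [-0.124, 0.992, -0.005], [0.001, -0.005, -1.0]]
contact_force: [6.8, -27.0, -18.6]
grip_width: 0.0243
grip_force: 13.5
```

```bash
python3 v.py
```

```text
20.8 [ 0.4731 -0.0265  0.2634] press xy [-0.0855 -0.1291] [  6.76 -26.96 -18.57]
0.02425710041928016 13.52140724658966
grip rel tcp 4549 [[-0.0095, 0.0259], [-0.0002, 0.0395], [0.0094, 0.0419]]
carrier 86 [[-0.0695, -0.0047, 0.0488], [-0.0374, 0.0002, 0.0682], [0.0266, 0.0054, 0.0718]]
```

Request:
arm_command:
  moves:
    - [[0,0,2,0],[0,0,4,0],[0,0,6,0],[0,0,8,0],[0,0,8,0]]

```text
clock: 21.4
eef_pos: [0.4724, -0.0268, 0.2711]
tcp_rot: [[-0.992, -0.123, -0.002], [-0.123, 0.992, -0.005], [0.002, -0.005, -1.0]]
contact_force: [2.6, -27.4, -18.0]
grip_width: 0.0238
grip_force: 13.6
```

```bash
python3 v.py
```

```text
21.4 [ 0.4724 -0.0268  0.2711] press xy [-0.0853 -0.1298] [  2.57 -27.43 -17.97]
0.02377138252350779 13.565062880516052
grip rel tcp 4011 [[-0.0096, 0.0186], [-0.0001, 0.0321], [0.0095, 0.0345]]
carrier 88 [[-0.0697, -0.0048, 0.0479], [-0.0349, 0.0002, 0.068], [0.0256, 0.0055, 0.0721]]
```

Request:
arm_command:
  moves:
    - [[0.4,-3,2.7,0],[1.2,-9.1,8,0],[2,-15.5,13,0],[2.8,-22.1,18,0],[3.7,-28.9,22.5,0],[4.6,-36,26.5,0],[5.5,-43.1,30.2,0],[6.2,-48.5,33,0],[6.2,-48.5,33,0]]

```text
clock: 22.4
eef_pos: [0.4795, -0.073, 0.3054]
tcp_rot: [[-0.992, -0.125, 0.001], [-0.125, 0.992, -0.001], [-0.0, -0.002, -1.0]]
contact_force: [-0.4, -7.1, -1.4]
grip_width: 0.0235
grip_force: 3.5
```

```bash
python3 v.py
```

```text
22.4 [ 0.4795 -0.073   0.3054] press xy [-0.0386 -0.1285] [-0.43 -7.13 -1.44]
0.023515494156583685 3.547211140394211
grip rel tcp 3693 [[-0.0095, 0.014], [-0.0004, 0.0275], [0.0094, 0.0299]]
carrier 109 [[-0.0681, -0.0047, 0.0477], [-0.0214, 0.0016, 0.068], [0.0558, 0.0058, 0.071]]
```

Request:
arm_command:
  moves:
    - [[0.5,-4,1.3,0],[1,-8,2.6,0],[1.5,-12,3.8,0],[2,-15,4.8,0],[2.3,-18,5.6,0],[2.6,-20,6.2,0],[2.8,-22,6.8,0],[2.9,-23,7,0],[2.9,-23,7,0]]

```text
clock: 23.4
eef_pos: [0.4824, -0.0938, 0.312]
tcp_rot: [[-0.992, -0.128, -0.0], [-0.128, 0.992, 0.0], [0.0, 0.0, -1.0]]
contact_force: [-1.8, 2.4, -0.2]
grip_width: 0.024
grip_force: 1.1
```

```bash
python3 v.py
```

```text
23.4 [ 0.4824 -0.0938  0.312 ] press xy [-0.0176 -0.1283] [-1.81  2.44 -0.2 ]
0.02397552582959888 1.1451846559066325
grip rel tcp 3749 [[-0.0095, 0.0148], [-0.0003, 0.0282], [0.0093, 0.0305]]
carrier 109 [[-0.0683, -0.0048, 0.0491], [-0.0154, -0.001, 0.0682], [0.0653, 0.0057, 0.0724]]
```

Request:
arm_command:
  moves:
    - [[0,0,0,0],[0,0,0,0],[0,0,0,0],[0,0,0,0],[0,0,10,0],[0,0,25,0],[0,0,45,0],[0,0,70,0],[0,0,90,0],[-40,0,90,0],[-80,0,90,0],[-80,0,90,0]]
  hand: 0.4

```text
clock: 24.7
eef_pos: [0.3995, -0.0949, 0.4034]
tcp_rot: [[-0.992, -0.127, 0.003], [-0.127, 0.992, 0.002], [-0.003, 0.002, -1.0]]
contact_force: [1.5, -0.4, 0.7]
grip_width: 0.0512
grip_force: 0.0
```

```bash
python3 - <<'E'
from g import *
st()
im,d=capture("side");p,r,c=cloud("side",d);X=(p[:,:2]-O)@ux;Y=(p[:,:2]-O)@uy;Z=p[:,2]
m=(abs(Y)<.014)&(X>-.12)&(X<.07)&(Z>.047)&(Z<.085);q=np.c_[X,Y,Z][m]
print("carrier",m.sum(),np.round(np.percentile(q,[2,50,98],axis=0),4).tolist())
m=(abs(X+.02)<.1)&(Y<-.075)&(Y>-.2)&(Z>.28)&(Z<.36);q=np.c_[X,Y,Z][m]
print("grip",m.sum(),np.round(np.percentile(q,[2,50,98],axis=0),4).tolist())
b=np.hstack([cv2.resize(im[140:250,200:300],(400,440)),cv2.resize(capture("top")[0],(400,440))])
cv2.imwrite("pics/i.png",b)
E
```

```text
24.7 [ 0.3995 -0.0949  0.4034] press xy [-0.0269 -0.2107] [ 1.46 -0.4   0.69]
carrier 115 [[-0.0686, -0.0047, 0.0481], [-0.0152, 0.0016, 0.0678], [0.0666, 0.0058, 0.0727]]
grip 252 [[-0.0349, -0.1669, 0.3183], [-0.0279, -0.1207, 0.3328], [-0.0134, -0.0757, 0.3407]]
```

View pics/i.png

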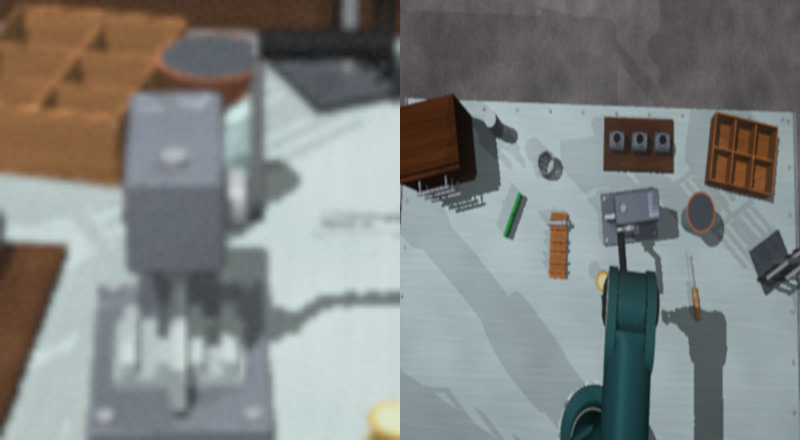

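The carrier stands in the middle slot, the pin top is down to about 73 mm, the lever grip is back at its original spot, and the other things are where they were.

```bash
python3 -c "
from station import *
print(job_done())"
```

```text
the job is handed in; nothing more can be done
None
```

The job is handed in at about 25 s of the 62 s: the carrier is standing in the middle slot, the pin is driven in (top about 73 mm, was about 80), the lever is eased back home, and nothing else looks moved; the hand-in returned no verdict.

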